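Reset the laundry stop valve to two turns open

ROBOT

A 6-joint arm with a two-finger parallel gripper is mounted at the origin on the work surface. World frame = base frame: x ahead of the robot, y to its left, z up, the work surface at z = 0. Lengths are in mm, angles in degrees, forces in N, time in s.
With the tool pointing down it reaches from about 300 to 850 mm from the base axis. Payload 5.4 kg.
Tool frame: the origin (TCP) lies between the finger pads, 19 mm behind the fingertips; this is the grasp point; z points along the fingers, y is the line along which they close (so a half turn about z gives the same grasp; the last joint's range is limited). The gripper opens to 85 mm and grips with 20 to 120 N. Pads are 22 mm wide; open, the fingers measure 114 mm over their backs; the gripper's body (76 mm by 85 mm) begins 54 mm behind the grasp point. The pads swing forward as they close: fully open they stand 13 mm farther back than shut.
Start: joints at [-88.413, 9.076, 91.501, -0, 79.423, -12.038], TCP at [135.427, -558.808, 249.999] pointing down, gripper open.
Joint ranges: [-166.64, 166.64], [-54.1, 131.32], [10.49, 154.53], [-73.88, 253.88], [9.74, 151.15], [-171.62, 171.62]. Speed limits (degrees/s): [147.25, 147.25, 180, 180, 180, 180].

INTERFACE

Orientations are given as a 3x3 rotation matrix whose columns are the frame's x, y, z axes.
In Python, from cell import r gives the robot as it stands.
- The arm moves only by the tool step_arm, never from a script. Its argument "deltas" is a list that holds one entry, the list of rows, each a list of 5 numbers: the shift along the tool's x, y, z in units of 40 mm (1.0 is 40 mm), then the turn about the tool's z in degrees, then the opening, from 0 (shut) to 1 (fully open). A call has 1 to 20 rows; each row shifts and turns the commanded pose from where the row before left it, along the tool's axes as they then stand; what a row does not reach is not made up. A row lasts 1/8 s, in which the tool goes at most 62.5 mm and 10.7 degrees, less where a joint would pass 70% of its speed; a pose out of reach is approached as far as the arm can. A call is refused whole if a number of a shift passes 1 or a number of a turn 10.7, either way. A call with a gripper value outside its range is refused whole. The fingers move at their own pace and stop on an object; "squeeze" is the grip in N (left out, the last holds). Time passes only in rows, so rows that do not move let the fingers close. It gives the time, the measured TCP pose, the force, the opening and the grip force at its end, in the units of the state.
- r.sense(): the state, without advancing time (a new reading comes with each control period).
- r.snapshot(name): name is "scene" or "side" or "wrist"; returns a dict with "img" (400x640x3 uint8, red, green, blue), "range_z" (400x640 float32, mm along the optical axis (not along the pixel's ray), 0 where there is no reading), "camera_matrix" (3x3 intrinsics, pixels), "rvec" (rotation vector, rad) and "tvec" (3), from world to camera coordinates, as OpenCV has them. Camera axes: x right, y down, z forward; pixel columns grow to the right and rows downward; lengths in mm; the calibration is good to about 2 mm. A picture is of the moment at which its call begins.
- r.close_job(): hands the job in; it is judged then, once.
Trained networks look in the newest picture that a camera, given by its name, has taken for a name from the list of things; names that differ only in an ending like _2 or _b are one class to them, and where a whole thing is asked for, a point or a joint stands for the part that bears it (a point fixed in the world has none). Each returns a list of dicts, best first, with "confidence" (0 to 1); they miss things now and then, are a little off and sometimes report something else, mostly with a low value. They report only what shows in the picture. A call takes as long as a camera call.
- r.spot_in(camera, query): "at" ([column, row] in pixels, amid what is visible of it).
- r.place_of(camera, query): "at" ([column, row] in pixels: a listed point, or the origin of a listed thing).
The state is a dict: "time": time; "q": joint angles; "dq": joint speeds; "joint_torque": joint torques, N m; "tool_pos": TCP position; "tcp_rot": TCP orientation; "ft_force": force on the tool from outside, world axes, zero at the start; "torque": the same for the moment, N m; "width": finger opening in mm; "finger_force": force on a finger pad.
Only numpy, scipy, OpenCV 4.12 (cv2) and the standard library are available. Lean on these libraries where they do the work, as an engineer would, in place of code of your own. Each camera call takes 0.05 s, during which the arm holds its last target. There are 200 camera calls.

TASK

The softener bottle has fallen over into the swing of the water valve's crank: stand it upright on the worktop, well clear of the crank's circle, and let it go. Then take the crank by its black grip, screw the valve clockwise (seen from above) fully shut to its stop, and back it off exactly two full turns. Finish while still holding the grip there, and leave the carton, the dosing cup and the scrubbing brush where they are.

Things in the scene. Friction and masses are not known exactly. Their poses are not given: they have to be found in the camera images.
- valve: fixed brass angle valve standing on the worktop, foot 68 mm across; origin on the worktop under the vertical stem axis. A copper pipe 18 mm thick runs from it along the valve's +y axis for 205 mm, lying below 30 mm height; nothing else of it lies beyond 34 mm from the axis
- crank (a joint): turn of the crank about the vertical stem, rad: 0 = fully shut against a hard stop (the arm then points along the valve's -x axis), grows as the valve opens, counter-clockwise seen from above, 6.283 per turn, so two turns open is 12.566; the opening stop is at 22. The crank stays where it is left; turning it takes about 2 N at the grip
- stem_top (a point): top of the dark steel crank's hub, on the stem axis, 53 mm above the worktop. The hub carries a small spoked wheel 82 mm across and one flat arm 16 mm wide, both between 40 and 52 mm height; the arm ends 84 mm from the axis
- grip: black plastic upright grip on the end of the crank's arm, a cylinder 22 mm across and 62 mm long, its foot at 52 mm and its top at 114 mm above the worktop; origin at the centre of its foot, 75 mm from the stem axis, z up. It revolves freely on its own pin, so a hand holding it need not turn while cranking
- grip_mid (a point): point on the grip's axis, 92 mm above the worktop, a good height to pinch it
- bottle: white plastic softener bottle, about 0.2 kg, 134 mm tall: rectangular body 56 x 74 mm (its x and y) and 88 mm high, then a short neck and a round grey cap 30 mm across, 30 mm long. Origin at the centre of its underside, z towards the cap. It starts lying on a broad (74 mm) side, its axis 28 mm above the worktop, its cap pointing roughly away from the robot
- cap (a point): centre of the bottle's cap, on the bottle's axis 119 mm from the underside; the cap reaches 15 mm either way along the axis
- carton: loose cardboard detergent box 70 x 130 mm and 120 mm tall, origin under its centre; leave alone
- dosing_cup: loose white plastic cup 68 mm across and 55 mm tall, origin under its centre; leave alone
- scrub_brush: loose wooden scrubbing brush 140 x 50 mm and 38 mm tall, origin under its centre; leave alone

How it is judged:
By the outcome, as a careful person would: the job done as asked, in the order asked, and still so for the second after the job is handed in, while the arm keeps its last pose, push and grip.
It also fails if it takes over 70 s, if anything falls off the work surface, if the arm or the gripper's body presses on something with over 40 N, if the wrist force passes 120 N, or if a joint passes its speed limit or range.

## Working session

There is one attempt and no reset: what is moved stays moved. The work goes in short steps, Python scripts to look and compute and a tool call to move; the robot and the scene stay as the last step left them, time stands still between calls to the robot, and variables do not carry over. Pictures are saved under pics/ and viewed, at most 10 in all, crops included, and the job is handed in when it is done.

Besides the shell and the picture viewer there is one more tool, called after ">>>" as a command line: name --argument value ..., lists and objects as JSON in quotes. step_arm: Moves the arm, as the interface text tells. Its arguments: {"type":"object","properties":{"deltas":{"type":"array","items":{"type":"array","items":{"type":"array","items":{"type":"number"}}}},"squeeze":{"type":"number"}},"required":["deltas"]}

```bash
mkdir -p pics
cat > h.py <<'E'
import numpy as np, cv2
from cell import r
def cam(s):
    R=cv2.Rodrigues(np.array(s["rvec"],float))[0]; return np.array(s["camera_matrix"],float),R,np.array(s["tvec"],float).ravel()
def ray(s,px):
    K,R,t=cam(s); d=R.T@np.linalg.inv(K)@np.array([px[0],px[1],1.]); return -R.T@t,d
def atz(s,px,z):
    o,d=ray(s,px); return o+d*(z-o[2])/d[2]
def deproj(s,px):
    c,rw=int(round(px[0])),int(round(px[1])); Z=s["range_z"][rw,c]; o,d=ray(s,px); return o+d*Z
def tri(a,b):
    A=np.zeros((3,3));B=np.zeros(3)
    for o,d in (a,b):
        d=d/np.linalg.norm(d);P=np.eye(3)-np.outer(d,d);A+=P;B+=P@o
    p=np.linalg.solve(A,B); gap=max(np.linalg.norm(np.cross(p-o,d/np.linalg.norm(d))) for o,d in (a,b)); return p,gap
def save(s,n): cv2.imwrite(f"pics/{n}.png",s["img"][:,:,::-1])
def cloud(s):
    K,R,t=cam(s);Z=s["range_z"];v,u=np.mgrid[:400,:640]
    P=np.stack([(u-K[0,2])/K[0,0]*Z,(v-K[1,2])/K[1,1]*Z,Z],-1); W=(P-t)@R; W[Z==0]=np.nan; return W
E
python3 - <<'E'
from h import *
np.set_printoptions(precision=1,suppress=True)
S={n:r.snapshot(n) for n in("scene","side")}
for n in S: save(S[n],n+"0"); print(n,-cam(S[n])[1].T@cam(S[n])[2])
for q in["valve","stem_top","grip","grip_mid","bottle","cap","carton","dosing_cup","scrub_brush"]:
    B={}
    for n in S:
        for d in r.place_of(n,q)[:2]:
            print(q,n,np.array(d["at"]),round(d["confidence"],2)); B.setdefault(n,d["at"])
    if len(B)==2: print("   ",*tri(ray(S["scene"],B["scene"]),ray(S["side"],B["side"])))
E
```

```text
scene [ 915.4 -675.5 1288.3]
side [-15.4 878.9 843.5]
valve scene [348.4 186.7] 0.78
valve side [287.1 255.4] 0.73
    [537.1 129.1 -10.8] 1.747918627454902
stem_top scene [352.4 179.1] 0.6
stem_top side [281.  233.4] 0.88
    [553.2 123.   52.7] 0.03626688602751659
grip scene [369.9 167.5] 0.68
grip side [253.  248.7] 0.57
grip side [342.3 154.5] 0.54
    [580.7 199.   48.1] 4.019702057521899
grip_mid scene [372.6 157.9] 0.42
grip_mid side [254.1 233.1] 0.66
    [579.3 197.6  98.4] 1.6765711462740005
bottle scene [319.9 188.3] 0.65
bottle side [324.2 233.2] 0.95
    [473.1  48.8  31.1] 3.3745144655294856
cap scene [351.9 204.5] 0.57
cap side [281.9 220.4] 0.71
    [595.4  53.4  30. ] 2.590461002090847
carton scene [288.8 326.4] 0.57
carton side [343.6 156.4] 0.85
carton side [398.3 183.4] 0.66
    [ 632.7 -369.1   -3.1] 0.3408747504669834
dosing_cup scene [240.6 272.2] 0.98
dosing_cup side [395.1 179.9] 0.73
    [ 422.3 -310.3    3. ] 1.7700014514836426
scrub_brush scene [241.8 272.2] 0.39
scrub_brush side [296.7 328.3] 0.61
    [ 429.3  -72.4 -385.6] 193.8037812168711
```

View pics/scene0.png

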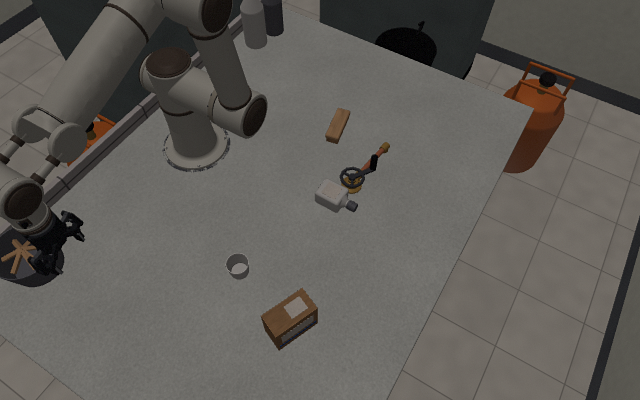

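View pics/side0.png

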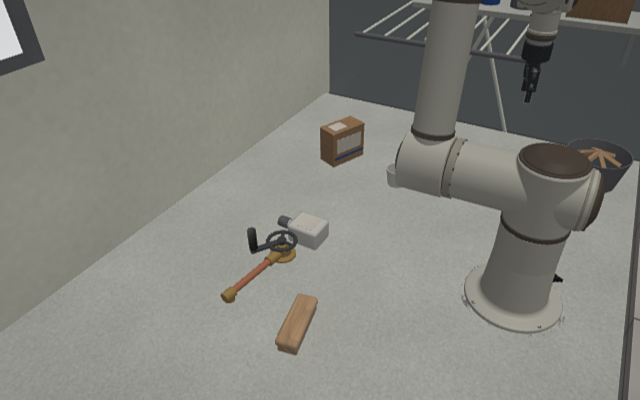

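The scene picture shows the stem at (352,179), the grip at (374,160), the bottle at (332,195) with its cap at (351,206), and the brush at (338,125). The cup is at (238,265) and the carton at (290,320). The side picture agrees: grip (253,240), cap (284,220), pipe end (229,296). The bottle lies right against the wheel.

Run:
```python
from h import *
np.set_printoptions(precision=1,suppress=True)
st=r.sense(); print(st["tcp_rot"],st["ft_force"],st["width"],st["time"])
for n in("scene","side"):
    s=r.snapshot(n);W=cloud(s).reshape(-1,3);I=s["img"].reshape(-1,3).astype(int)
    near=(np.abs(W[:,0]-560)<260)&(np.abs(W[:,1]-130)<260)&(W[:,2]>8)
    b=near&(W[:,2]>48)&(W[:,2]<64)&(W[:,1]<110)&(np.ptp(I,axis=1)<25)&(I.mean(1)>110)
    P=W[b]; print(n,"bottle top",b.sum(),P.mean(0),cv2.minAreaRect(P[:,:2].astype(np.float32)))
    o=near&(I[:,0]>I[:,2]*1.6)&(I[:,0]>60)&(W[:,2]<35)
    P=W[o]; c=P.mean(0);print("copper",o.sum(),c,np.linalg.svd(P[:,:2]-c[:2],full_matrices=False)[2][0],P.min(0),P.max(0))
    d=near&(W[:,2]>60)&(I.mean(1)<60);print("grip",d.sum(),W[d].mean(0),W[d].min(0),W[d].max(0))
print(deproj(s,[229,296]))
```

```text
[[ 1.   0.2 -0. ]
 [ 0.2 -1.  -0. ]
 [-0.   0.  -1. ]] [-0.6 -0.5 -0.1] 85.34900934371731 1.0
scene bottle top 430 [518.7  48.   55.3] ((517.8357543945312, 48.000572204589844), (69.3625717163086, 81.79267883300781), 88.51862335205078)
copper 335 [484.7 263.7  27.1] [ 0.8 -0.6] [350.2 106.5   8.1] [579.3 389.8  35. ]
grip 375 [371.2  15.4 444.4] [300.  -87.5  60.1] [596.3 205.1 706.5]
side bottle top 628 [512.6  58.6  55.5] ((516.691162109375, 60.640838623046875), (91.80875396728516, 89.13150024414062), 1.9440919160842896)
copper 668 [541.7 245.4  21.5] [-0.  1.] [362.6 115.3   8. ] [578.8 389.9  35. ]
grip 135 [576.7 207.4  88.2] [570.4 196.4  60.1] [587.5 213.5 115.3]
[556.8 334.5  20.9]
```

Run:
```python
from h import *
st=r.sense(); R=np.array(st["tcp_rot"]);print(np.degrees(np.arctan2(R[1,0],R[0,0])),R.round(4))
d=R.T@(np.array([470,50,330])-st["tool_pos"])/40;print(d)
```

```text
13.624012527956593 [[ 0.9719  0.2355 -0.    ]
 [ 0.2355 -0.9719 -0.    ]
 [-0.      0.     -1.    ]]
[ 11.71448657 -12.8216228   -1.99976667]
```

>>> step_arm --deltas '[[[0,0,-0.3,6.8,1],[0,0,-0.3,6.82,1],[0.46,-0.845,-0.08,0,1],[0.46,-0.845,-0.08,0,1],[0.46,-0.845,-0.08,0,1],[0.46,-0.845,-0.08,0,1],[0.46,-0.845,-0.08,0,1],[0.46,-0.845,-0.08,0,1],[0.46,-0.845,-0.08,0,1],[0.46,-0.845,-0.08,0,1],[0.46,-0.845,-0.08,0,1],[0.46,-0.845,-0.08,0,1],[0.46,-0.845,-0.08,0,1],[0.46,-0.845,-0.08,0,1],[0.46,-0.845,-0.08,0,1],[0.46,-0.845,-0.08,0,1],[0.46,-0.845,-0.08,0,1],[0.46,-0.845,-0.08,0,1],[0.46,-0.845,-0.08,0,1],[0,0,0,0,0.7]]]'

```text
time: 3.6
tool_pos: [448.7, 17.6, 328.6]
tcp_rot: [[1.0, 0.004, 0.0], [0.004, -1.0, 0.0], [0.0, -0.0, -1.0]]
ft_force: [-0.6, -0.7, -1.3]
width: 69.7
finger_force: 0.0
```

Run:
```python
from h import *
np.set_printoptions(precision=1,suppress=True)
s=r.snapshot("wrist"); save(s,"w1"); print(r.sense()["tool_pos"],-cam(s)[1].T@cam(s)[2])
for q,z in[("stem_top",53),("grip_mid",92),("grip",52),("valve",0),("cap",28),("bottle",28)]:
    for d in r.place_of("wrist",q)[:2]: print(q,np.array(d["at"]),round(d["confidence"],2),atz(s,d["at"],z),deproj(s,d["at"]))
np.save("w1.npy",cloud(s))
```

```text
[448.3  16.5 328.4] [523.3  18.5 451.8]
stem_top [225.9  86.1] 0.59 [545.2 136.6  53. ] [545.2 136.8  52.5]
grip_mid [152.6  46.2] 0.94 [583.8 201.8  92. ] [580.3 191.3 112.5]
grip [175.2  49.1] 0.68 [587.4 195.1  52. ] [585.4 189.6  64.5]
valve [236.9  87. ] 0.66 [547.  136.7   0. ] [544.5 124.5  46.9]
cap [295.5  48. ] 0.87 [593.4  50.1  28. ] [590.8  48.9  43.9]
bottle [295.  139.2] 0.63 [476.8  52.9  28. ] [479.8  50.7  55.4]
bottle [151.4  48.2] 0.29 [592.2 236.3  28. ] [578.4 192.7 112.8]
```

View pics/w1.png

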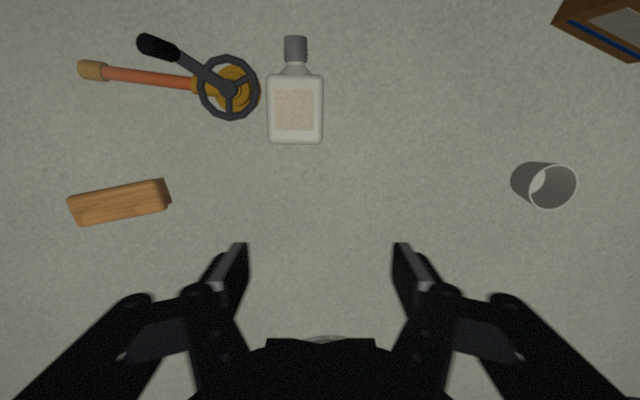

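The wrist picture shows the bottle (295,105) with its axis almost along world x and its cap at (295,48). The wheel hub is at (229,90) and the grip top at (150,45), and the bottle is just clear of the wheel. I'll go to the cap.

>>> step_arm --deltas '[[[0.91,-0.21,0.3,0,0.55],[0.91,-0.21,0.5,0,0.55],[0.91,-0.21,0.5,0,0.55],[0.91,-0.21,0.5,0,0.55],[0,0,0.9,0,0.55],[0,0,0.9,0,0.55],[0,0,0.9,0,0.55],[0,0,0.6,0,0.55],[0,0,0,0,0.55],[0,0,0,0,0.55]]]'

```text
time: 5.2
tool_pos: [594.6, 49.0, 125.8]
tcp_rot: [[1.0, -0.0, 0.002], [-0.0, -1.0, -0.0], [0.002, 0.0, -1.0]]
ft_force: [-0.3, -0.0, 0.3]
width: 46.7
finger_force: 0.0
```

Run:
```python
from h import *
np.set_printoptions(precision=1,suppress=True)
s=r.snapshot("wrist"); save(s,"w2"); print(r.sense()["tool_pos"])
for q,z in[("stem_top",53),("grip_mid",92),("cap",28),("bottle",28)]:
    for d in r.place_of("wrist",q)[:1]: print(q,np.array(d["at"]),round(d["confidence"],2),atz(s,d["at"],z))
W=np.load("w1.npy").reshape(-1,3)
m=(W[:,0]>585)&(W[:,0]<625)&(abs(W[:,1]-50)<25)&(W[:,2]>20);P=W[m];print(m.sum(),P.mean(0),P.min(0),P.max(0))
m=(W[:,0]>460)&(W[:,0]<570)&(abs(W[:,1]-50)<46)&(W[:,2]>50)&(W[:,2]<60);P=W[m];print(cv2.minAreaRect(P[:,:2].astype(np.float32)))
```

```text
[594.9  49.  126.2]
stem_top [203.6 276.8] 0.77 [546.  136.3  53. ]
grip_mid [ 60.9 256.1] 0.6 [584.3 201.   92. ]
cap [317.2 209.9] 0.56 [590.2  51.4  28. ]
bottle [316.4 333.3] 0.69 [472.3  52.3  28. ]
431 [595.6  49.7  39.1] [585.   35.1  25.4] [606.4  65.   44.1]
((517.8343505859375, 51.005027770996094), (72.34811401367188, 89.19050598144531), 89.3124008178711)
```

>>> step_arm --deltas '[[[-0.05,-0.03,0.7,0,0.55],[0,0,0.7,0,0.55],[0,0,0.6,0,0.55],[0,0,0.42,0,0.55],[0,0,0,0,0.55],[0,0,0,0,0.2],[0,0,0,0,0.2],[0,0,0,0,0.2],[0,0,0,0,0.2]]]' --squeeze 30

```text
time: 6.58
tool_pos: [592.9, 50.6, 28.8]
tcp_rot: [[1.0, 0.0, 0.003], [0.0, -1.0, -0.0], [0.003, 0.0, -1.0]]
ft_force: [0.6, 0.8, 4.0]
width: 29.0
finger_force: 29.9
```

>>> step_arm --deltas '[[[0,0.3,0,0,0.2],[0,0.55,0,0,0.2],[0,0.55,0,0,0.2],[0,0.55,0,0,0.2],[0,0.55,0,0,0.2],[0,0.55,0,0,0.2],[0,0.55,0,0,0.2],[0,0.4,0,0,0.2],[0,0.25,0,0,0.2],[0,0,0,0,0.2],[-0.14,0,-0.37,0,0.2],[-0.14,0,-0.37,0,0.2],[-0.23,0,-0.32,0,0.2],[-0.23,0,-0.32,0,0.2],[-0.31,0,-0.25,0,0.2],[-0.31,0,-0.25,0,0.2],[0,0,0,0,0.2]]]' --squeeze 22

```text
time: 8.7
tool_pos: [537.1, -119.6, 104.0]
tcp_rot: [[1.0, -0.0, 0.001], [-0.0, -1.0, -0.001], [0.001, 0.001, -1.0]]
ft_force: [0.3, 0.6, -1.7]
width: 29.2
finger_force: 29.5
```

Run:
```python
from h import *
np.set_printoptions(precision=1,suppress=True)
a=r.snapshot("side");b=r.snapshot("scene"); 
cv2.imwrite("pics/up1.png",np.hstack([cv2.resize(x["img"][y0:y0+160,x0:x0+160],(400,400)) for x,x0,y0 in((a,260,90),(b,210,140))])[:,:,::-1])
```

```text
(no output)
```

View pics/up1.png

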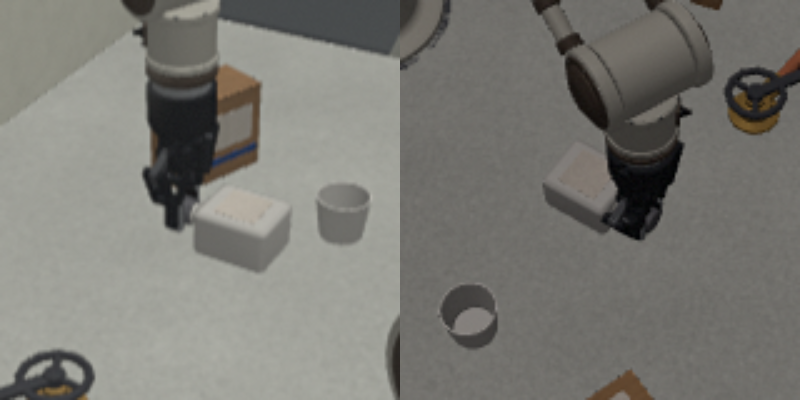

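The bottle is still level in the grip and about 75 mm up, because the pads hold it too firmly to let it swing. I'll lower it, regrip near the cap's end at 20 N so it can pivot, and repeat the arc.

>>> step_arm --deltas '[[[0,0,0.6,0,0.2],[0,0,0.6,0,0.2],[0,0,0.4,0,0.2],[0,0,0.2,0,0.2],[0,0,0.05,0,0.2],[0,0,0,0,0.55],[0,0,0,0,0.55],[0.33,0,0,0,0.55],[0,0,0,0,0.55],[0,0,0,0,0.28],[0,0,0,0,0.28],[0,0,0,0,0.28],[0,0,0,0,0.28]]]' --squeeze 20

```text
time: 10.42
tool_pos: [550.5, -119.4, 28.9]
tcp_rot: [[1.0, 0.0, 0.0], [0.0, -1.0, -0.0], [0.0, 0.0, -1.0]]
ft_force: [-1.0, 0.1, 2.0]
width: 28.9
finger_force: 19.7
```

>>> step_arm --deltas '[[[-0.09,0,-0.28,0,0.28],[-0.09,0,-0.28,0,0.28],[-0.13,0,-0.26,0,0.28],[-0.14,0,-0.26,0,0.28],[-0.18,0,-0.23,0,0.28],[-0.18,0,-0.23,0,0.28],[0,0,0,0,0.28]]]'

```text
time: 11.3
tool_pos: [518.2, -119.6, 91.2]
tcp_rot: [[1.0, -0.0, 0.001], [-0.0, -1.0, -0.001], [0.001, 0.001, -1.0]]
ft_force: [0.7, 0.3, -1.5]
width: 29.0
finger_force: 21.0
```

```bash
cat >> h.py <<'E'
def bottle():
    "heights of the white bottle's points seen by side and scene near the TCP"
    p=np.array(r.sense()["tool_pos"])
    for n in("side","scene"):
        s=r.snapshot(n);W=cloud(s).reshape(-1,3);I=s["img"].reshape(-1,3).astype(int)
        m=(W[:,0]>p[0]-190)&(W[:,0]<p[0]+60)&(abs(W[:,1]-p[1])<60)&(W[:,2]>8)&(W[:,2]<p[2]+10)&(np.ptp(I,axis=1)<30)&(I.mean(1)>95)
        P=W[m]; print(n,len(P))
        for lo in range(0,140,15):
            Q=P[(P[:,2]>=lo)&(P[:,2]<lo+15)]
            if len(Q)>3: print(lo,len(Q),Q.min(0),Q.max(0))
E
python3 - <<'E'
from h import *
np.set_printoptions(precision=0,suppress=True)
bottle()
E
```

```text
side 1043
0 12 [411. -89.   8.] [441. -81.  14.]
15 57 [402. -91.  15.] [463. -78.  30.]
30 116 [ 393. -147.   30.] [478. -75.  45.]
45 244 [ 391. -155.   45.] [489. -77.  60.]
60 280 [ 402. -153.   60.] [528. -75.  75.]
75 293 [ 427. -154.   75.] [509. -78.  90.]
90 41 [ 454. -143.   90.] [510. -89. 101.]
scene 410
45 82 [ 395. -157.   47.] [419. -86.  60.]
60 127 [ 409. -158.   60.] [445. -86.  75.]
75 184 [ 434. -158.   75.] [481. -91.  90.]
90 12 [ 463. -152.   90.] [ 478. -104.   93.]
```

The bottle is pivoting, tilted about 30° with its edge on the table, so I'll finish the arc.

>>> step_arm --deltas '[[[-0.215,0,-0.2,0,0.28],[-0.215,0,-0.2,0,0.28],[-0.25,0,-0.16,0,0.28],[-0.25,0,-0.16,0,0.28],[-0.27,0,-0.115,0,0.28],[-0.27,0,-0.115,0,0.28],[-0.285,0,-0.065,0,0.28],[-0.285,0,-0.065,0,0.28],[-0.295,0,-0.015,0,0.28],[-0.295,0,-0.015,0,0.28],[-0.29,0,0.035,0,0.28],[-0.29,0,0.035,0,0.28],[0,0,0,0,0.28]]]'

```text
time: 13.02
tool_pos: [388.9, -119.2, 131.7]
tcp_rot: [[1.0, -0.001, -0.0], [-0.001, -1.0, 0.0], [-0.0, -0.0, -1.0]]
ft_force: [-0.1, -0.2, -1.8]
width: 28.9
finger_force: 21.1
```

Run:
```python
from h import *
np.set_printoptions(precision=0,suppress=True)
bottle()
a=r.snapshot("side");b=r.snapshot("scene"); 
cv2.imwrite("pics/up2.png",np.hstack([cv2.resize(x["img"][y0:y0+160,x0:x0+160],(400,400)) for x,x0,y0 in((a,300,90),(b,180,140))])[:,:,::-1])
```

```text
side 754
60 32 [309. -86.  60.] [343. -79.  75.]
75 80 [307. -86.  75.] [357. -78.  90.]
90 99 [ 285. -155.   90.] [363. -78. 105.]
105 255 [ 289. -157.  105.] [399. -77. 120.]
120 260 [ 307. -152.  120.] [400. -80. 135.]
135 25 [ 364. -124.  135.] [ 380. -106.  141.]
scene 298
75 9 [ 265. -155.   84.] [275. -87.  90.]
90 89 [ 269. -155.   91.] [298. -88. 105.]
105 112 [ 287. -157.  105.] [319. -88. 120.]
120 87 [ 315. -157.  120.] [ 342. -102.  134.]
```

View pics/up2.png

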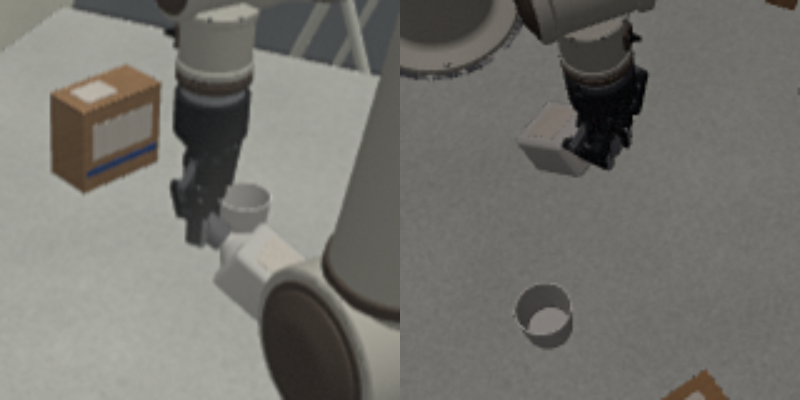

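The bottle stuck again at about 32° tilt, held up by pad friction. A few brisk vertical jerks should swing it down to hang.

>>> step_arm --deltas '[[[0,0,-1,0,0.28],[0,0,-1,0,0.28],[0,0,0,0,0.28],[0,0,1,0,0.28],[0,0,0,0,0.28],[0,0,-1,0,0.28],[0,0,0,0,0.28],[0,0,0.5,0,0.28],[0,0,0,0,0.28]]]'

```text
time: 14.35
tool_pos: [388.6, -118.6, 190.5]
tcp_rot: [[1.0, 0.0, -0.004], [0.0, -1.0, 0.002], [-0.004, -0.002, -1.0]]
ft_force: [-0.7, -0.7, -1.4]
width: 29.0
finger_force: 22.7
```

Run:
```python
from h import *
np.set_printoptions(precision=0,suppress=True)
bottle()
```

```text
side 1094
75 16 [311. -87.  81.] [328. -78.  90.]
90 59 [304. -86.  91.] [344. -77. 105.]
105 118 [ 284. -152.  105.] [355. -78. 120.]
120 224 [ 288. -152.  120.] [372. -76. 135.]
135 247 [ 298. -154.  135.] [374. -76. 150.]
scene 172
105 10 [ 288. -158.  117.] [293. -94. 120.]
120 29 [ 291. -156.  120.] [303. -90. 135.]
135 50 [ 304. -158.  136.] [376. -96. 150.]
```

>>> step_arm --deltas '[[[0,0,1,0,0.28],[0,0,-1,0,0.28],[0,0,1,0,0.28],[0,0,-1,0,0.28],[0,0,1,0,0.28],[0,0,-1,0,0.28],[0,0,1,0,0.28],[0,0,-1,0,0.28],[0,0,1,0,0.28],[0,0,-1,0,0.28],[0,0,1,0,0.28],[0,0,-1,0,0.28],[0,0,0,0,0.28]]]'

```text
time: 16.08
tool_pos: [391.8, -120.7, 195.1]
tcp_rot: [[1.0, 0.0, 0.006], [0.0, -1.0, -0.004], [0.006, 0.004, -1.0]]
ft_force: [-0.3, -1.0, -1.7]
width: 29.2
finger_force: 23.1
```

Run:
```python
from h import *
np.set_printoptions(precision=0,suppress=True)
bottle()
```

```text
side 1076
60 17 [348. -90.  65.] [374. -84.  75.]
75 106 [ 322. -148.   75.] [378. -79.  90.]
90 162 [ 323. -155.   90.] [385. -78. 105.]
105 168 [ 325. -156.  105.] [390. -80. 120.]
120 171 [ 332. -153.  120.] [396. -80. 135.]
135 181 [ 338. -151.  136.] [400. -80. 150.]
scene 158
135 80 [ 362. -157.  137.] [399. -89. 150.]
```

>>> step_arm --deltas '[[[0,0,1,0,0.28],[0,0,-1,0,0.28],[0,0,1,0,0.28],[0,0,-1,0,0.28],[0,0,1,0,0.28],[0,0,-1,0,0.28],[0,0,1,0,0.28],[0,0,-1,0,0.28],[0,0,1,0,0.28],[0,0,-1,0,0.28],[0,0,1,0,0.28],[0,0,0,0,0.28]]]'

```text
time: 17.68
tool_pos: [387.5, -117.8, 149.2]
tcp_rot: [[1.0, 0.0, -0.006], [0.0, -1.0, 0.004], [-0.006, -0.004, -1.0]]
ft_force: [-0.3, -0.2, -3.1]
width: 28.7
finger_force: 22.4
```

Run:
```python
from h import *
np.set_printoptions(precision=0,suppress=True)
bottle()
```

```text
side 996
15 36 [ 332. -137.   16.] [382. -78.  29.]
30 129 [ 329. -147.   30.] [387. -76.  45.]
45 140 [ 330. -150.   45.] [390. -77.  60.]
60 140 [ 334. -148.   60.] [394. -74.  75.]
75 148 [ 337. -147.   75.] [398. -77.  90.]
90 195 [ 343. -153.   90.] [400. -75. 105.]
105 192 [ 346. -149.  105.] [394. -78. 119.]
scene 153
90 82 [ 348. -156.   95.] [403. -87. 105.]
105 71 [ 350. -157.  105.] [396. -97. 117.]
```

>>> step_arm --deltas '[[[0,0,0.2,0,0.28],[0,0,0.17,0,0.28],[0,0,0,0,0.28],[-0.12,0,0.02,0,0.28],[-0.12,0,0.02,0,0.28],[-0.12,0,0.02,0,0.28],[-0.12,0,0.02,0,0.28],[-0.12,0,0.02,0,0.28],[-0.12,0,0,0,0.28],[-0.12,0,0,0,0.28],[0,0,0,0,0.28]]]'

```text
time: 19.15
tool_pos: [355.9, -119.5, 133.3]
tcp_rot: [[1.0, -0.0, 0.0], [-0.0, -1.0, -0.0], [0.0, 0.0, -1.0]]
ft_force: [-0.8, -0.5, 3.0]
width: 29.0
finger_force: 23.1
```

Run:
```python
from h import *
np.set_printoptions(precision=0,suppress=True)
print(r.sense()["ft_force"])
bottle()
```

```text
[-1. -0.  3.]
side 793
0 44 [ 324. -118.    8.] [377. -79.  15.]
15 96 [ 324. -117.   15.] [378. -78.  30.]
30 102 [ 324. -113.   30.] [379. -78.  45.]
45 98 [ 323. -110.   45.] [378. -78.  60.]
60 105 [ 324. -109.   60.] [380. -78.  75.]
75 217 [ 325. -156.   75.] [380. -78.  90.]
90 112 [ 331. -143.   90.] [375. -87. 104.]
105 4 [ 338. -123.  106.] [ 363. -108.  118.]
120 9 [ 343. -126.  131.] [366. -96. 135.]
135 6 [ 344. -140.  136.] [367. -99. 142.]
scene 218
75 153 [ 329. -157.   80.] [381. -86.  90.]
90 64 [ 334. -152.   90.] [382. -90. 100.]
```

Both faces now read vertical, at x 324 and 379 over the full height. Releasing it and rising.

>>> step_arm --deltas '[[[0,0,0,0,0.35],[0,0,0,0,0.45],[0,0,0,0,0.6],[0,0,0,0,0.6],[0,0,-0.3,0,0.6],[0,0,-0.6,0,0.6],[0,0,-0.9,0,0.6],[0,0,-0.9,0,0.6],[0.6,-0.6,-0.5,0,0.6],[0.6,-0.7,0,0,0.6],[0.6,-0.7,0,0,0.6],[0.6,-0.7,0,0,0.6],[0.6,-0.7,0,0,0.6],[0.6,-0.7,0,0,0.6],[0,0,0,0,0.6]]]'

```text
time: 21.12
tool_pos: [501.0, 46.1, 261.9]
tcp_rot: [[1.0, 0.003, 0.001], [0.003, -1.0, 0.0], [0.001, -0.0, -1.0]]
ft_force: [-0.1, -0.3, 0.7]
width: 51.0
finger_force: 0.0
```

Run:
```python
from h import *
np.set_printoptions(precision=1,suppress=True)
a=r.snapshot("side");b=r.snapshot("scene");s=r.snapshot("wrist");print(r.sense()["tool_pos"])
cv2.imwrite("pics/rel.png",np.hstack([cv2.resize(x["img"][y0:y0+200,x0:x0+200],(400,400)) for x,x0,y0 in((a,250,110),(b,180,100))])[:,:,::-1])
save(s,"w3")
for q,z in[("stem_top",53),("grip_mid",92),("grip",52),("valve",0)]:
    for d in r.place_of("wrist",q)[:1]: print(q,np.array(d["at"]),round(d["confidence"],2),atz(s,d["at"],z),deproj(s,d["at"]))
W=cloud(s).reshape(-1,3);I=s["img"].reshape(-1,3).astype(int)
m=(W[:,2]>107)&(W[:,2]<120)&(I.mean(1)<70)&(abs(W[:,0]-584)<30)&(abs(W[:,1]-201)<30);P=W[m];print("griptop",m.sum(),P.mean(0),P.min(0),P.max(0))
m=(W[:,2]>38)&(W[:,2]<56)&(I.mean(1)<80)&(np.hypot(W[:,0]-545,W[:,1]-136)<55);P=W[m];print("wheel",m.sum(),cv2.minEnclosingCircle(P[np.hypot(P[:,0]-545,P[:,1]-136)<47][:,:2].astype(np.float32)),P.min(0),P.max(0))
m=(W[:,2]>5)&(W[:,2]<32)&(I[:,0]>I[:,2]*1.6)&(I[:,0]>60)&(W[:,1]>175)&(W[:,0]>500);P=W[m][:,:2];print("pipe",m.sum(),P.mean(0),cv2.fitLine(P.astype(np.float32),cv2.DIST_HUBER,0,.01,.01).ravel()) if m.sum() else 0
```

```text
[499.8  44.2 261.6]
stem_top [239.4 128.9] 0.62 [549.2 132.5  53. ] [549.  132.9  51.4]
grip_mid [151.7  92.1] 0.55 [585.4 201.1  92. ] [584.7 190.9 111.1]
grip [171.6  95.7] 0.83 [583.3 201.9  52. ] [582.6 189.1  79.1]
valve [244.8 127.2] 0.97 [547.2 139.4   0. ] [550.7 127.5  48.8]
griptop 503 [583.4 197.7 111.8] [573.1 188.9 107.1] [593.9 208.8 114.8]
wheel 2894 ((546.4175415039062, 138.7736053466797), 43.790462493896484) [505.   96.7  40.2] [583.4 186.5  54.8]
pipe 2085 [560.1 267.4] [  0.1   1.  559.9 264.3]
```

View pics/rel.png

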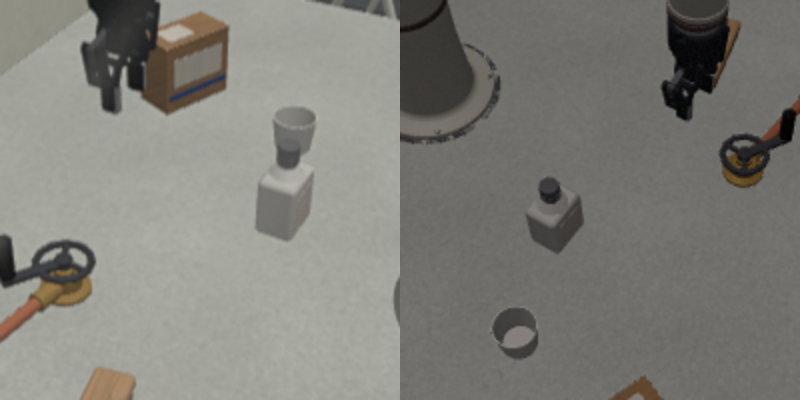

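View pics/w3.png

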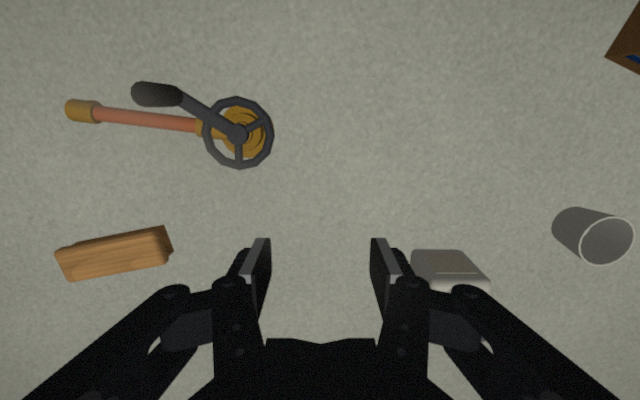

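The bottle stands upright at about (352,-119), with the cup and carton untouched. In the wrist picture the grip top is at (155,93), the hub at (239,131) and the pipe end at (80,110). Next I'll take the grip.

>>> step_arm --deltas '[[[0.42,-0.78,0.3,0,0.6],[0.42,-0.78,0.3,0,0.6],[0.42,-0.78,0.3,0,0.6],[0.42,-0.78,0.3,0,0.6],[0.43,-0.77,0.3,0,0.6],[0,0,0.5,0,0.6],[0,0,0.7,0,0.6],[0,0,0.7,0,0.6],[0,0,0.5,0,0.6],[0,0,0.34,0,0.6],[0,0,0,0,0.6],[0,0,0,0,0.15],[0,0,0,0,0.15],[0,0,0,0,0.15],[0,0,0,0,0.15]]]' --squeeze 40

```text
time: 23.35
tool_pos: [585.5, 200.4, 92.9]
tcp_rot: [[1.0, 0.0, 0.002], [0.0, -1.0, 0.0], [0.002, -0.0, -1.0]]
ft_force: [0.1, -0.4, 5.6]
width: 20.6
finger_force: 39.3
```

Run:
```python
from h import *
np.set_printoptions(precision=2,suppress=True)
st=r.sense();print(st["tool_pos"],st["ft_force"],st["torque"],st["finger_force"])
s=r.snapshot("wrist")
for q,z in[("stem_top",53),("valve",0),("grip",52),("grip_mid",92)]:
    for d in r.place_of("wrist",q)[:1]: print(q,np.array(d["at"]),round(d["confidence"],2),atz(s,d["at"],z))
```

```text
[585.5  200.41  92.91] [ 0.13 -0.45  5.65] [-0.05  0.09  0.02] 39.30365267267916
valve [398.6 252.9] 0.56 [546.21 137.29   0.  ]
grip [321.2 239.2] 0.74 [582.65 200.    52.  ]
grip_mid [318.4 273.2] 0.8 [583.88 201.52  92.  ]
```

Gripped. Now cranking clockwise in 15° steps. I'll stop at a few poses to fit the circle.

>>> step_arm --deltas '[[[0.388,0.298,0,0,0.15],[0.298,0.388,0,0,0.15],[0.187,0.452,0,0,0.15],[0.064,0.485,0,0,0.15],[-0.064,0.485,0,0,0.15],[-0.187,0.452,0,0,0.15],[0,0,0,0,0.15],[0,0,0,0,0.15]]]'

```text
time: 24.6
tool_pos: [610.3, 99.0, 92.7]
tcp_rot: [[1.0, 0.0, -0.004], [0.0, -1.0, 0.002], [-0.004, -0.002, -1.0]]
ft_force: [-9.6, 3.4, 12.3]
width: 21.0
finger_force: 40.1
```

>>> step_arm --deltas '[[[-0.298,0.388,0,0,0.15],[-0.388,0.298,0,0,0.15],[-0.452,0.187,0,0,0.15],[-0.485,0.064,0,0,0.15],[-0.485,-0.064,0,0,0.15],[-0.452,-0.187,0,0,0.15],[0,0,0,0,0.15],[0,0,0,0,0.15]]]'

```text
time: 25.6
tool_pos: [510.3, 70.7, 92.9]
tcp_rot: [[1.0, 0.0, 0.002], [0.0, -1.0, 0.0], [0.002, -0.0, -1.0]]
ft_force: [-1.3, 0.1, 7.2]
width: 20.8
finger_force: 39.8
```

>>> step_arm --deltas '[[[-0.399,-0.284,0,0,0.15],[-0.312,-0.377,0,0,0.15],[-0.204,-0.445,0,0,0.15],[-0.082,-0.482,0,0,0.15],[0,0,0,0,0.15],[0,0,0,0,0.15]]]'

```text
time: 26.35
tool_pos: [470.2, 134.6, 92.8]
tcp_rot: [[1.0, 0.001, 0.001], [0.001, -1.0, 0.001], [0.001, -0.001, -1.0]]
ft_force: [-3.0, 0.8, 10.1]
width: 20.9
finger_force: 41.1
```

>>> step_arm --deltas '[[[0,-0.164,0,0,0.15],[0.015,-0.163,0,0,0.15],[0.03,-0.16,0,0,0.15],[0,0,0,0,0.15],[0,0,0,0,0.15]]]'

```text
time: 26.98
tool_pos: [471.0, 147.6, 92.7]
tcp_rot: [[1.0, 0.003, -0.004], [0.003, -1.0, -0.013], [-0.004, 0.013, -1.0]]
ft_force: [-9.6, -27.1, 16.1]
width: 21.1
finger_force: 42.3
```

Force has risen to 27 N against the motion right at the expected shut angle, so this is the stop. I'll relax the push to find where the stop sits.

>>> step_arm --deltas '[[[-0.03,0.16,0,0,0.15],[0,0,0,0,0.15],[0,0,0,0,0.15]]]'

```text
time: 27.35
tool_pos: [470.8, 146.5, 92.8]
tcp_rot: [[1.0, 0.0, 0.001], [0.0, -1.0, -0.001], [0.001, 0.001, -1.0]]
ft_force: [-3.3, -1.5, 9.8]
width: 21.1
finger_force: 41.5
```

Run:
```python
from h import *
np.set_printoptions(precision=4,suppress=True)
st=r.sense();print(st["tool_pos"],st["ft_force"],st["torque"],st["time"]);print(st["tcp_rot"])
```

```text
[470.816  146.5121  92.833 ] [-3.2792 -1.4813  9.8202] [-0.417   0.6221  0.0284] 27.35
[[ 1.      0.0003  0.0006]
 [ 0.0003 -1.     -0.001 ]
 [ 0.0006  0.001  -1.    ]]
```

The stop is at TCP (470.8, 146.5). Now two turns counter-clockwise.

>>> step_arm --deltas '[[[0,0.49,0,0,0.15],[0.128,0.473,0,0,0.15],[0.245,0.423,0,0,0.15],[0.347,0.345,0,0,0.15],[0.424,0.244,0,0,0.15],[0.473,0.126,0,0,0.15],[0.49,0,0,0,0.15],[0.473,-0.128,0,0,0.15],[0.423,-0.245,0,0,0.15],[0.345,-0.347,0,0,0.15],[0.244,-0.424,0,0,0.15],[0.126,-0.473,0,0,0.15],[0,0,0,0,0.15]]]'

```text
time: 28.98
tool_pos: [619.9, 129.3, 92.9]
tcp_rot: [[1.0, 0.002, 0.002], [0.002, -1.0, 0.001], [0.002, -0.001, -1.0]]
ft_force: [-2.1, 2.2, 7.1]
width: 20.7
finger_force: 41.3
```

>>> step_arm --deltas '[[[0,-0.49,0,0,0.15],[-0.128,-0.473,0,0,0.15],[-0.245,-0.423,0,0,0.15],[-0.347,-0.345,0,0,0.15],[-0.424,-0.244,0,0,0.15],[-0.473,-0.126,0,0,0.15],[-0.49,0,0,0,0.15],[-0.473,0.128,0,0,0.15],[-0.423,0.245,0,0,0.15],[-0.345,0.347,0,0,0.15],[-0.244,0.424,0,0,0.15],[-0.126,0.473,0,0,0.15],[0,0,0,0,0.15]]]'

```text
time: 30.6
tool_pos: [470.8, 146.1, 92.9]
tcp_rot: [[1.0, -0.001, 0.001], [-0.001, -1.0, -0.0], [0.001, 0.0, -1.0]]
ft_force: [-3.6, -1.3, 9.0]
width: 20.7
finger_force: 41.6
```

>>> step_arm --deltas '[[[0,0.49,0,0,0.15],[0.128,0.473,0,0,0.15],[0.245,0.423,0,0,0.15],[0.347,0.345,0,0,0.15],[0.424,0.244,0,0,0.15],[0.473,0.126,0,0,0.15],[0.49,0,0,0,0.15],[0.473,-0.128,0,0,0.15],[0.423,-0.245,0,0,0.15],[0.345,-0.347,0,0,0.15],[0.244,-0.424,0,0,0.15],[0.126,-0.473,0,0,0.15]]]'

```text
time: 32.1
tool_pos: [619.8, 127.6, 92.8]
tcp_rot: [[1.0, -0.0, 0.0], [-0.0, -1.0, -0.001], [0.0, 0.001, -1.0]]
ft_force: [-5.1, -1.8, 9.3]
width: 20.3
finger_force: 41.5
```

>>> step_arm --deltas '[[[0,-0.49,0,0,0.15],[-0.128,-0.473,0,0,0.15],[-0.245,-0.423,0,0,0.15],[-0.347,-0.345,0,0,0.15],[-0.424,-0.244,0,0,0.15],[-0.473,-0.126,0,0,0.15],[-0.49,0,0,0,0.15],[-0.473,0.128,0,0,0.15],[-0.423,0.245,0,0,0.15],[-0.345,0.347,0,0,0.15],[-0.244,0.424,0,0,0.15],[-0.126,0.473,0,0,0.15],[0,0,0,0,0.15],[0,0,0,0,0.15],[0,0,0,0,0.15]]]'

```text
time: 33.98
tool_pos: [470.8, 146.8, 92.8]
tcp_rot: [[1.0, 0.0, 0.001], [0.0, -1.0, -0.0], [0.001, 0.0, -1.0]]
ft_force: [-3.1, -1.8, 10.3]
width: 21.3
finger_force: 41.6
```

Run:
```python
from h import *
np.set_printoptions(precision=2,suppress=True)
st=r.sense();print(st["tool_pos"],st["ft_force"],st["torque"],st["time"])
a=r.snapshot("side");b=r.snapshot("scene"); 
cv2.imwrite("pics/end.png",np.hstack([cv2.resize(x["img"][y0:y0+250,x0:x0+250],(400,400)) for x,x0,y0 in((a,220,110),(b,170,100))])[:,:,::-1])
```

```text
[470.83 146.81  92.83] [-3.14 -1.83 10.27] [-0.18  0.49  0.02] 33.975
```

View pics/end.png

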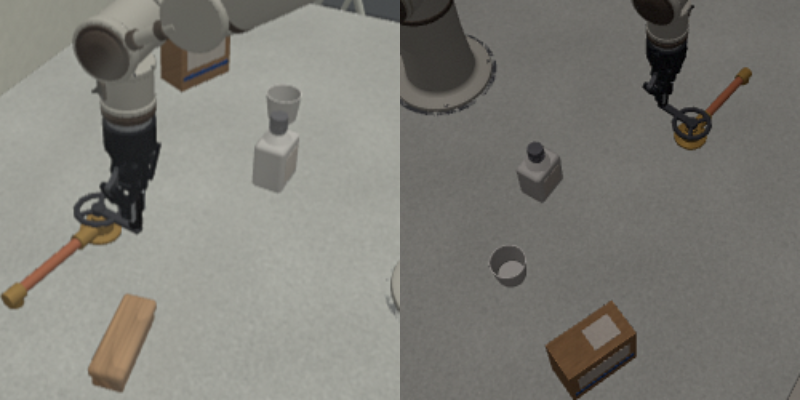

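The end picture shows the bottle upright, the hand on the grip, and the cup, carton and brush in place. The TCP is within 0.3 mm of the pose at the stop, two turns on. Handing in.

```bash
python3 -c "from cell import r; print(r.close_job())"
```

```text
the job is handed in; nothing more can be done
None
```

The job is handed in: the bottle stands upright about 320 mm from the valve stem, the valve was shut to its stop and backed off two full turns (about 0.2° off by the tool position), and the grip is still held.

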